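# Push the retaining clip home on the grinder spindle

### The arm

A 6-joint arm with a two-finger parallel gripper is mounted at the origin on a cart in front of the work surface, level with it; the furniture and walls round the work are solid. World frame = base frame: x ahead of the robot, y to its left, z up, the work surface at z = 0. Lengths are in m, angles in rad, forces in N, time in s.
With the tool pointing down it reaches from about 0.375 to 0.9 m from the base axis. Payload 3.1 kg.
Tool frame: the origin (TCP) lies at the centre of the arm's flange, where the gripper is bolted on; the fingertips stand 182 mm ahead of it and the grasp point (between the pads) lies 164 mm ahead of it; z points along the fingers, y is the line along which they close (so a half turn about z gives the same grasp; the last joint's range is limited). The gripper opens to 87 mm and grips with 3 to 60 N. Pads are 19 mm wide; open, the fingers measure 117 mm over their backs; the gripper's body (75 mm by 190 mm) begins 51 mm behind the grasp point.
Start: joints at [1.02, 0.527, 1.433, -0, 1.181, -0.178], TCP at [0.227, 0.582, 0.405] pointing down, gripper open.
Joint ranges: [-3.08, 3.08], [-0.75, 2.2], [0.22, 2.44], [-1.43, 4.57], [0, 2.65], [-2.85, 2.85]. Speed limits (rad/s): [2.79, 2.79, 3.14, 3.14, 3.14, 3.14].

### API

Orientations are given as a unit quaternion [x, y, z, w].
In Python, from rig import * gives the robot as it stands.
- The arm moves only by the tool move_arm, never from a script. Its argument "commands" is a list that holds one entry, the list of rows, each a list of 6 numbers: the shift along the tool's x, y, z in units of 40 mm (1.0 is 40 mm), then the turn, a rotation vector about the tool's x, y, z in rad. A call has 1 to 12 rows; each row is the pose to reach, as a shift and turn from the pose commanded when the call began, along the tool's axes at that moment; what a row does not reach only later rows make up. A row lasts 1/8 s, in which the tool goes at most 62.5 mm and 10.7 degrees, less where a joint would pass 70% of its speed; a pose out of reach is approached as far as the arm can. A call with a gripper value outside its range is refused whole. "claw" is the closure, from -1 (fully open) to 1 (shut), so that 0 is half open, set as the call begins (left out, the last holds). The fingers move at their own pace and stop on an object; "squeeze" is the grip in N (left out, the last holds). Time passes only in rows, so rows that repeat a pose let the fingers close. It gives the time, the measured TCP pose, the force, the opening and the grip force at its end, in the units of the state.
- get_obs(): the state, without advancing time (a new reading comes with each control period).
- camera(name): name is "scene" or "top"; returns a dict with "pixels" (420x560x3 uint8, blue, green, red), "range_z" (420x560 float32, m along the optical axis (not along the pixel's ray), 0 where there is no reading), "camera_matrix" (3x3 intrinsics, pixels), "extrinsics" (4x4, takes a point from world to camera coordinates). Camera axes: x right, y up, looking along -z (the intrinsics and any distortion apply to the point x, -y, -z); pixel columns grow to the right and rows downward; lengths in m; the calibration is good to about 2 mm. A picture is of the moment at which its call begins.
- hand_in(): hands the job in; it is judged then, once.
The state is a dict: "time": time; "q": joint angles; "joint_velocities": joint speeds; "joint_torque": joint torques, N m; "position": TCP position; "tool_rot": TCP orientation; "ft_force": force on the tool from outside, world axes, zero at the start; "moment": the same for the moment, N m; "grip_width": finger opening in m; "grip_force": force on a finger pad.
Only numpy, scipy, OpenCV 4.12 (cv2) and the standard library are available. Lean on these libraries where they do the work, as an engineer would, in place of code of your own. Each camera call takes 0.05 s, during which the arm holds its last target. There are 200 camera calls.

### The job

The grinder is being put back together: pick up the loose orange retaining clip by its upright tab, use it to press the sprung washer down on the spindle of the grinder head, and slide it in sideways, mouth first, until it snaps into the groove round the spindle and sits fully home, centred and level. Feel your way and do not force the clip against the grinder; let go of it when it is home, and leave the other things where they stand.

Things in the scene. Friction and masses are not known exactly. Their poses are not given: they have to be found in the camera images.
- clip: Orange plastic spring clip, an open C with an upright tab, lying flat on the worktop, tab up; about 70 g. Origin: bore centre on the underside; z up; +x points out of the open mouth, the tab is on the -x side. The plate is 6 mm thick, from x = -49 to +10 mm; back part 30 mm wide, C 32 mm across.
- clip_tab (a point): Grip point on the clip's tab, an upright fin 24 mm long along clip x, 8 mm thick along clip y, rising from the plate to 37.5 mm above the underside. The point is in its middle: clip x = -34 mm, 28.5 mm above the underside. Grip the tab across clip y, fingertips at least 4 mm above the plate's top, firmly (60 N or more).
- clip_bore (a point): Centre of the clip's bore (20 mm wide), 3 mm above the underside. Two sprung jaws leave a mouth 14 mm wide; each tip spreads by 2 mm to pass the 18 mm neck. This takes about 5 to 10 N, washer drag included. The clip then pulls itself in, and the push rises steeply at the end stop, where the bore lies within 1 mm of the spindle axis.
- grinder: Grinder head, hopper off, fixed: round grey housing, foot 124 mm and body 94 mm across, top ring at 56 mm. Origin: centre of the underside, on the spindle axis; z up. On it a brass carrier 74 mm across with the steel spindle. Two studs, 98 mm high, stand at x = 35, y = +-30 mm: bring the clip in from the -x side, moving along +x.
- spindle_axis (a point): Point on the spindle axis, fixed to the housing, 72 mm above its underside. Carrier, spindle and washer sit h = 0 to 25 mm higher than drawn, as one piece; no pose shows h: feel for it. Groove: neck 18 mm thick, 8 mm high, floor at this point + h; below it a collar, above it the head, both 28 mm wide; head underside 80 mm + h, top 97 mm + h.
- washer_front (a point): Fixed to the housing, 29 mm before the axis, 77 mm up: the top of the aluminium spring washer (68 mm wide, round the spindle) rests h above this point, covering 5 mm of the groove. It goes down 10 mm, with 3 N plus 1.5 N per mm. The clip meets the groove, clear of head and collar, only while it holds the washer down 3 to 5 mm (7.5 to 10.5 N). Friction 0.2.
- timer: Flat white kitchen timer, 62x62x18 mm, loose; bystander. Origin under its centre.
- cup: White cup with a flower pattern, 92x120x60 mm, loose; bystander. Origin under its centre.
- spoon: Steel teaspoon 130 mm long, 26 mm wide, lying on the worktop; bystander. Origin under its centre.
- sugar: White lidded sugar pot, 84 mm across, 128 mm high; bystander. Origin under its centre.

How it is judged:
By the outcome, as a careful person would: the job done as asked, in the order asked, and still so for the second after the job is handed in, with the robot touching nothing.
It also fails if it takes over 48 s, if anything falls off the work surface, if the arm or the gripper's body presses on something with over 40 N, if the wrist force passes 120 N, or if a joint passes its speed limit or range.

## Working session

There is one attempt and no reset: what is moved stays moved. The work goes in short steps, Python scripts to look and compute and a tool call to move; the robot and the scene stay as the last step left them, time stands still between calls to the robot, and variables do not carry over. Pictures are saved under pics/ and viewed, at most 10 in all, crops included, and the job is handed in when it is done.

Besides the shell and the picture viewer there is one more tool, called after "Emit:" as name([rows], argument=value, ...), one row to a line, values as JSON. move_arm: Moves the arm, as the interface text tells. Its arguments: {"type":"object","properties":{"commands":{"type":"array","items":{"type":"array","items":{"type":"array","items":{"type":"number"}}}},"claw":{"type":"number"},"squeeze":{"type":"number"}},"required":["commands"]}

```bash
mkdir -p pics; ls; cat > h.py <<'E'
from rig import *
import numpy as np, cv2
def snap(n,f):
    c=camera(n); cv2.imwrite('pics/'+f+'.png',c['pixels']); np.savez('pics/'+f+'.npz',**c); return c
def back(c,u,v,d=None):
    K=c['camera_matrix'];E=c['extrinsics']
    if d is None: d=float(c['range_z'][int(round(v)),int(round(u))])
    x=(u-K[0,2])/K[0,0]*d; y=(v-K[1,2])/K[1,1]*d
    p=np.array([x,-y,-d,1]); return (np.linalg.inv(E)@p)[:3]
E
python3 - <<'E'
from h import *
for n in ('scene','top'):
    c=snap(n,n+'0'); print(c['camera_matrix'],np.linalg.inv(c['extrinsics'])[:3].round(3),c.keys(),(c['range_z']>0).mean())
a=cv2.imread('pics/scene0.png')
print(get_obs())
E
```

```text
pics
[[458.51906331   0.         281.44716302]
 [  0.         458.51906331 207.03429735]
 [  0.           0.           1.        ]] [[ 0.543  0.428 -0.723 -0.302]
 [-0.84   0.28  -0.465 -0.523]
 [ 0.003  0.859  0.512  0.665]] dict_keys(['pixels', 'range_z', 'camera_matrix', 'extrinsics']) 0.9960501700680272
[[412.35003795   0.         280.11821929]
 [  0.         412.35003795 208.93179294]
 [  0.           0.           1.        ]] [[ 0.028  0.993 -0.113  0.349]
 [-0.999  0.026 -0.018 -0.019]
 [-0.015  0.113  0.993  1.372]] dict_keys(['pixels', 'range_z', 'camera_matrix', 'extrinsics']) 0.9958248299319727
{'time': 0.1, 'q': array([ 1.02050060e+00,  5.28377788e-01,  1.43376671e+00,  1.87950419e-05,
        1.18143614e+00, -1.78486179e-01]), 'joint_velocities': array([ 4.04197716e-04, -7.48167808e-04, -2.60820419e-03,  4.09779367e-05,
        1.10825051e-04,  2.39800947e-03]), 'joint_torque': array([-3.60052099e-04, -4.40982378e+01, -1.77147746e+01,  6.34287670e-02,
        5.34261460e-02, -4.73513376e-05]), 'position': array([0.22686165, 0.58204113, 0.40386871]), 'tool_rot': array([ 1.84839215e-01,  9.82768272e-01, -9.25627483e-04, -3.62358062e-04]), 'ft_force': array([-0.34724881,  0.24702657,  0.64449631]), 'moment': array([ 0.00674331, -0.03808716, -0.01919958]), 'grip_force': 0.0, 'grip_width': 0.0869236486908955}
```

View pics/scene0.png

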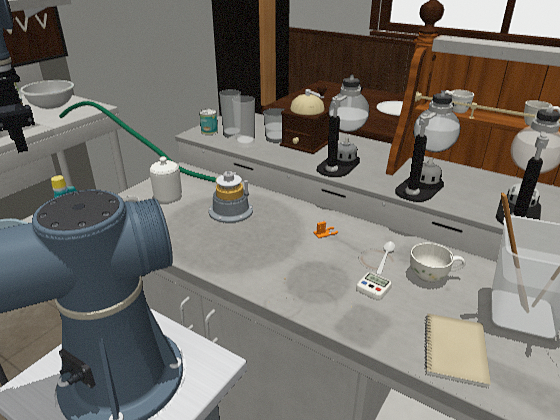

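View pics/top0.png

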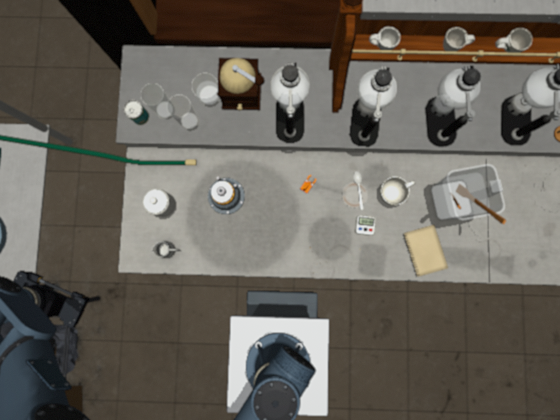

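The scene view shows the grinder at about (230,197) and the clip at (325,230). In the top view they are at (224,195) and (309,184). I'll enlarge both.

```bash
python3 - <<'E'
import cv2,numpy as np
s=cv2.imread('pics/scene0.png');t=cv2.imread('pics/top0.png')
def z(a,u,v,w,h,k): return cv2.resize(a[v:v+h,u:u+w],None,fx=k,fy=k,interpolation=cv2.INTER_CUBIC)
A=np.vstack([np.hstack([z(s,200,160,60,64,6),z(s,305,212,40,32,9)[:, :360]]) if 0 else np.hstack([z(s,200,165,66,50,6),z(s,305,210,66,50,6)]),
 np.hstack([z(t,199,170,66,50,6),z(t,284,160,66,50,6)])])
print(A.shape);cv2.imwrite('pics/crop1.png',A)
E
```

```text
(600, 792, 3)
```

View pics/crop1.png

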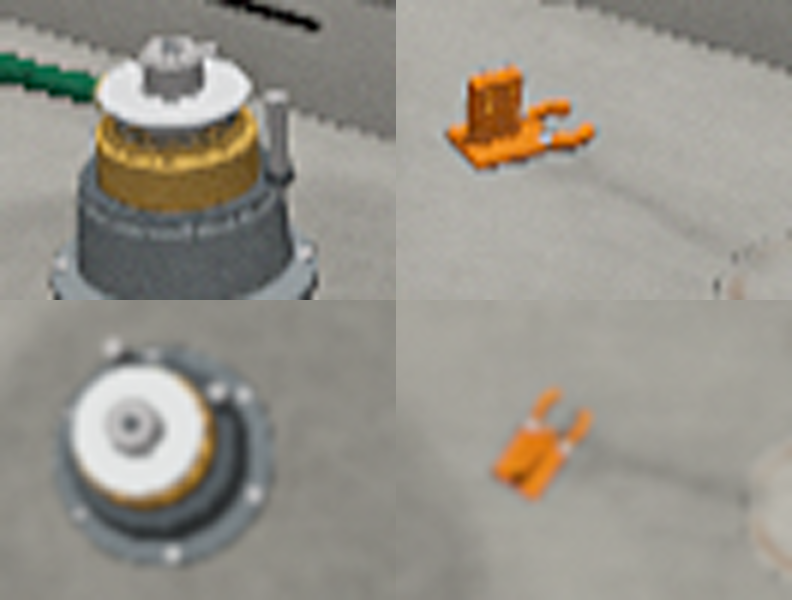

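```bash
cat >> h.py <<'E'
def cloud(c,u0,u1,v0,v1):
    V,U=np.mgrid[v0:v1,u0:u1]; d=c['range_z'][v0:v1,u0:u1]
    K=c['camera_matrix']; P=np.stack([(U-K[0,2])/K[0,0]*d,-(V-K[1,2])/K[1,1]*d,-d,np.ones_like(d)],-1)
    return (P@np.linalg.inv(c['extrinsics']).T)[...,:3], c['pixels'][v0:v1,u0:u1].astype(int)
E
python3 - <<'E'
from h import *
for n,g,k in (('scene',(200,266,165,222),(305,371,210,260)),('top',(199,265,160,220),(284,350,160,210))):
    c=dict(np.load(f'pics/{n}0.npz')); P,I=cloud(c,*g)
    h=(P[...,2]*1000).round().astype(int)
    print(n,'table z',np.median(P[...,2][:3]) if n=='top' else '')
    hh,ct=np.unique((h//3)*3,return_counts=True); print(dict(zip(hh.tolist(),ct.tolist())))
    b,gg,r=I[...,0],I[...,1],I[...,2]
    for lo,hi in ((78,108),(100,140)):
        m=(P[...,2]>lo/1000)&(P[...,2]<hi/1000); Q=P[m]
        print(lo,hi,m.sum(),Q.mean(0).round(4) if m.any() else'',Q.min(0).round(4),Q.max(0).round(4))
    C,J=cloud(c,*k); o=(J[...,2]-J[...,0]>80); Q=C[o]
    print('clip',len(Q),Q.mean(0).round(4),Q.min(0).round(4),Q.max(0).round(4))
    f=Q[Q[:,2]>0.025] ; print('tab',len(f),f.mean(0).round(4),f.min(0).round(4),f.max(0).round(4))
    t=C[~o]; print('tablez',np.median(t[:,2]))
    # clip points table-plane
c=dict(np.load('pics/top0.npz'))
# washer circle: white pixels
P,I=cloud(c,199,265,160,220); w=(I.min(-1)>190)
m=cv2.morphologyEx(w.astype(np.uint8)*255,cv2.MORPH_CLOSE,np.ones((5,5)))
cn=max(cv2.findContours(m,cv2.RETR_EXTERNAL,2)[0],key=cv2.contourArea);print(cv2.fitEllipse(cn)); 
print('wz',np.median(P[w][:,2]))
E
```

```text
scene table z 
{-9: 9, -6: 411, -3: 772, 0: 125, 3: 113, 6: 172, 9: 147, 12: 106, 15: 107, 18: 81, 21: 78, 24: 80, 27: 80, 30: 74, 33: 78, 36: 82, 39: 66, 42: 70, 45: 64, 48: 77, 51: 93, 54: 102, 57: 59, 60: 53, 63: 40, 66: 41, 69: 37, 72: 29, 75: 77, 78: 79, 81: 29, 84: 20, 87: 12, 90: 5, 93: 31, 96: 148, 99: 24, 102: 9, 105: 9, 108: 9, 111: 11, 114: 20, 117: 24, 663: 9}
78 108 346 [0.5402 0.1807 0.0921] [0.5072 0.1447 0.0781] [0.694  0.2219 0.108 ]
100 140 85 [0.5379 0.1852 0.1121] [0.5279 0.1749 0.1006] [0.5578 0.2034 0.1191]
clip 201 [ 0.5737 -0.0861  0.0188] [-0.3018 -0.5232 -0.0039] [ 0.6414 -0.0436  0.6651]
tab 42 [ 0.5343 -0.0995  0.0623] [-0.3018 -0.5232  0.0257] [ 0.5882 -0.0695  0.6651]
tablez -0.0022805255732883944
top table z 0.001260730564885626
{-12: 1, -9: 8, -6: 154, -3: 654, 0: 1118, 3: 765, 6: 222, 9: 124, 12: 100, 15: 37, 18: 16, 21: 14, 24: 10, 27: 4, 30: 6, 33: 7, 36: 9, 39: 7, 42: 8, 45: 10, 48: 9, 51: 25, 54: 39, 57: 73, 60: 46, 63: 13, 66: 5, 69: 4, 72: 4, 75: 9, 78: 26, 81: 24, 84: 12, 87: 3, 90: 2, 93: 7, 96: 59, 99: 123, 102: 93, 105: 26, 108: 3, 111: 3, 114: 4, 117: 19, 120: 30, 123: 9, 126: 3, 1371: 13}
78 108 372 [0.5449 0.1847 0.0975] [0.5095 0.1441 0.0784] [0.5929 0.2221 0.1073]
100 140 263 [0.5466 0.1868 0.107 ] [0.5131 0.1446 0.1   ] [0.589  0.2221 0.126 ]
clip 113 [ 0.5865 -0.0813  0.0127] [ 0.5626 -0.1083 -0.001 ] [ 0.6213 -0.0586  0.0433]
tab 21 [ 0.5814 -0.0782  0.0374] [ 0.5723 -0.0865  0.0305] [ 0.5924 -0.0703  0.0433]
tablez 0.0012542021320411934
((22.372276306152344, 31.203393936157227), (19.78561019897461, 20.252395629882812), 53.06972122192383)
wz 0.10082379069110681
```

```bash
cat >> h.py <<'E'
from scipy.optimize import minimize, least_squares
def proj(c,P):
    P=np.atleast_2d(P); q=(np.c_[P,np.ones(len(P))]@c['extrinsics'].T)[:,:3]; K=c['camera_matrix']
    return np.c_[K[0,0]*q[:,0]/-q[:,2]+K[0,2], K[1,1]*-q[:,1]/-q[:,2]+K[1,2]]
def poly2(xy,z0,z1): return [np.c_[xy,np.full(len(xy),z)] for z in (z0,z1)]
t=np.radians(np.linspace(135,45,10))
arc=16*np.c_[np.cos(t),np.sin(t)]; ins=10*np.c_[np.cos(t[::-1]),np.sin(t[::-1])]
jaw=np.vstack([arc[:-1],[[10,12.5],[10,7],[7.1,7]],ins[1:]])
def clip_parts():
    L=[np.array([[-49,-15],[-49,15],[-12,15],[-12,-15]]),jaw,jaw*[1,-1]]
    out=[(p,0,6) for p in L]; out.append((np.array([[-46,-4],[-46,4],[-22,4],[-22,-4]]),6,37.5)); return out
def render(c,win,x,y,z,yaw,S=8):
    u0,u1,v0,v1=win; M=np.zeros(((v1-v0)*S,(u1-u0)*S),np.uint8); cs,sn=np.cos(yaw),np.sin(yaw)
    for xy,a,b in clip_parts():
        w=np.array(xy,float)/1000@np.array([[cs,sn],[-sn,cs]])+[x,y]
        lo,hi=[((proj(c,np.c_[w,np.full(len(w),z+k/1000)])-[u0-.5,v0-.5])*S*16).round().astype(np.int32) for k in (a,b)]
        for q in (lo,hi): cv2.fillPoly(M,[q],255,shift=4)
        n=len(lo)
        for i in range(n): cv2.fillConvexPoly(M,np.array([lo[i],lo[(i+1)%n],hi[(i+1)%n],hi[i]]),255,shift=4)
    return cv2.resize(M,None,fx=1/S,fy=1/S,interpolation=cv2.INTER_AREA)/255.
def omask(c,win):
    u0,u1,v0,v1=win; I=c['pixels'][v0:v1,u0:u1].astype(float); return np.clip((I[...,2]-I[...,0]-10)/130,0,1)
def fitclip(cs,wins,p0,freez=False):
    ms=[omask(c,w) for c,w in zip(cs,wins)]
    def f(p):
        z=p[3]/1000 if freez else p0[2]
        return sum(((render(c,w,p[0]/1000,p[1]/1000,z,p[2]/30)-m)**2).sum() for c,w,m in zip(cs,wins,ms))
    x0=[p0[0]*1e3,p0[1]*1e3,p0[3]*30]+([p0[2]*1e3] if freez else [])
    r=minimize(f,x0,method='Nelder-Mead',options=dict(initial_simplex=np.vstack([x0]+[np.array(x0)+6*e for e in np.eye(len(x0))]),xatol=.02,fatol=.01))
    r.x[2]=np.degrees(r.x[2]/30); return r.x,r.fun,[m.sum() for m in ms]
def plane(c,u,v,z):
    o=np.linalg.inv(c['extrinsics'])[:3,3]; d=back(c,u,v,1.)-o; return o+d*(z-o[2])/d[2]
def tri(cs,uv):
    return least_squares(lambda p:np.concatenate([proj(c,p)[0]-q for c,q in zip(cs,uv)]),[.55,.1,.05])
E
python3 - <<'E'
from h import *
s,t=[dict(np.load(f'pics/{n}0.npz')) for n in('scene','top')]
ws,wt=(305,350,215,250),(294,325,168,202)
a,b=plane(t,312.6,177.2,.006),plane(t,303.7,191.2,.006); yaw=np.arctan2(*(a-b)[1::-1]); print('yaw0',np.degrees(yaw),a,b)
p0=[.603,-.09,0,yaw]
for cs,w,fz in (([s],[ws],0),([t],[wt],0),([s,t],[ws,wt],1)): 
    r=fitclip(cs,w,p0,fz); print(r[0].round(2),r[1].round(2),np.round(r[2],1))
# washer
uv=[]
for c,(u0,u1,v0,v1) in ((s,(205,250,170,192)),(t,(199,265,165,215))):
    I=c['pixels'][v0:v1,u0:u1].astype(int); w=((I.min(-1)>195)).astype(np.uint8)*255
    w=cv2.morphologyEx(w,cv2.MORPH_OPEN,np.ones((2,2)))
    cn=max(cv2.findContours(w,cv2.RETR_EXTERNAL,cv2.CHAIN_APPROX_NONE)[0],key=cv2.contourArea)
    e=cv2.fitEllipse(cv2.convexHull(cn)); uv.append(np.array(e[0])+[u0,v0]); print(uv[-1],e[1:])
r=tri([s,t],uv); print('washer',r.x.round(4),r.fun.round(2), [plane(c,*q,.099).round(4) for c,q in zip((s,t),uv)])
S=[plane(t,217.7,177.8,.098),plane(t,235.3,185,.098)]; print('studs',np.round(S,4), 'scene',plane(s,246,181,.098).round(4),plane(s,234.3,173,.098).round(4)); d=S[0]-S[1]; print('grinder yaw',np.degrees(np.arctan2(-d[0],d[1])),np.linalg.norm(d))
E
```

```text
yaw0 -30.823699844427203 [ 0.61447055 -0.09993432  0.006     ] [ 0.56612725 -0.07108882  0.006     ]
[608.82 -94.08 -30.47] 24.22 [198.7]
[609.99 -95.46 -32.55] 6.34 [124.1]
[ 6.0927e+02 -9.4400e+01 -3.2270e+01 -5.5000e-01] 32.1 [198.7 124.1]
[229.19826889 180.64937782] ((11.010229110717773, 24.52655029296875), 88.2770767211914)
[222.30938148 192.12288475] ((20.257661819458008, 20.368682861328125), 47.693199157714844)
washer [0.5425 0.1873 0.0955] [-0.04  0.    0.04 -0.03] [array([0.5374, 0.1828, 0.099 ]), array([0.5419, 0.1868, 0.099 ])]
studs [[0.5872 0.2035 0.098 ]
 [0.5656 0.1472 0.098 ]] scene [0.5619 0.1453 0.098 ] [0.5825 0.2008 0.098 ]
grinder yaw -20.890617520198834 0.060317037012184424
```

```bash
cat >> h.py <<'E'
from scipy.spatial.transform import Rotation as R
def delta(p,yaw,frm=None):
    """clip yaw (deg): tool x = -clip x, tool z down"""
    o=get_obs(); P,Q=(o['position'],R.from_quat(o['tool_rot'])) if frm is None else frm
    a=np.radians(yaw); x=np.array([-np.cos(a),-np.sin(a),0]); z=np.array([0,0,-1.]); T=R.from_matrix(np.c_[x,np.cross(z,x),z])
    return np.r_[Q.inv().apply(np.array(p)-P)/.04,(Q.inv()*T).as_rotvec()].round(3)
E
python3 -c "
from h import *
print(delta([.5805,-.0767,.28],-32))"
```

```text
[-1.4221e+01 -1.2125e+01  3.1150e+00 -2.0000e-03 -0.0000e+00  1.8700e-01]
```

Emit:
move_arm([
  [[-14.22, -12.12, 0, -0.002, 0, 0.187], [-14.22, -12.12, 0, -0.002, 0, 0.187], [-14.22, -12.12, 0, -0.002, 0, 0.187], [-14.22, -12.12, 0, -0.002, 0, 0.187], [-14.22, -12.12, 0, -0.002, 0, 0.187], [-14.22, -12.12, 0, -0.002, 0, 0.187], [-14.22, -12.12, 0, -0.002, 0, 0.187], [-14.22, -12.12, 1, -0.002, 0, 0.187], [-14.22, -12.12, 1.5, -0.002, 0, 0.187], [-14.22, -12.12, 2, -0.002, 0, 0.187], [-14.22, -12.12, 2.5, -0.002, 0, 0.187], [-14.22, -12.12, 3.1, -0.002, 0, 0.187]],
], claw=-0.3)

```text
time: 1.6
position: [0.5717, -0.0588, 0.2986]
tool_rot: [0.276, 0.961, 0.001, 0.002]
ft_force: [1.2, 0.7, 1.1]
grip_width: 0.0568
grip_force: 0.0
```

```bash
python3 -c "
from h import *
o=get_obs();print(o['time'],o['position'],o['joint_velocities'].round(2),o['ft_force'],o['grip_width']);print(delta([.5805,-.0767,.1945],-32))"
```

```text
1.6 [ 0.57166444 -0.058821    0.29860199] [-0.5   0.71 -0.27  0.01 -0.42 -0.5 ] [1.22959263 0.70543476 1.08472811] 0.056838715380306826
[-4.160e-01 -2.690e-01  2.603e+00  3.000e-03  3.000e-03 -1.000e-03]
```

Emit:
move_arm([
  [[0, 0, 0, 0, 0, 0], [0, 0, 0, 0, 0, 0], [0, 0, 0, 0, 0, 0]],
])

```text
time: 1.98
position: [0.5699, -0.0552, 0.3]
tool_rot: [0.275, 0.961, 0.001, 0.001]
ft_force: [-0.4, 0.2, 0.7]
grip_width: 0.0569
grip_force: 0.0
```

```bash
python3 -c "
from h import *
o=get_obs();print(o['time'],o['position'],o['joint_velocities'].round(3),o['ft_force'],o['grip_width']);print(delta([.5805,-.0767,.1945],-32))"
```

```text
1.975 [ 0.56991674 -0.05518121  0.29996893] [ 0.005 -0.01  -0.003 -0.002 -0.001 -0.001] [-0.43971205  0.15628048  0.67001481] 0.05687322343815365
[-5.070e-01 -3.230e-01  2.636e+00  2.000e-03  1.000e-03  1.000e-03]
```

Emit:
move_arm([
  [[-0.51, -0.32, 0.6, 0.002, 0.001, 0.001], [-0.51, -0.32, 1.3, 0.002, 0.001, 0.001], [-0.51, -0.32, 2.0, 0.002, 0.001, 0.001], [-0.51, -0.32, 2.63, 0.002, 0.001, 0.001], [-0.51, -0.32, 2.63, 0.002, 0.001, 0.001], [-0.51, -0.32, 2.63, 0.002, 0.001, 0.001]],
])

```text
time: 2.72
position: [0.5814, -0.0773, 0.1952]
tool_rot: [0.276, 0.961, 0.0, 0.001]
ft_force: [-0.0, -1.3, -0.1]
grip_width: 0.0567
grip_force: 0.0
```

```bash
python3 - <<'E'
from h import *
print(delta([.5805,-.0767,.1945],-32))
s=snap('scene','s1'); t=snap('top','t1')
def z(a,u,v,w,h,k): return cv2.resize(a[v:v+h,u:u+w],None,fx=k,fy=k,interpolation=cv2.INTER_CUBIC)
cv2.imwrite('pics/c2.png',np.hstack([z(s['pixels'],290,190,80,80,5),z(t['pixels'],280,150,80,80,5)]))
E
```

```text
[0.026 0.    0.017 0.001 0.001 0.   ]
```

View pics/c2.png

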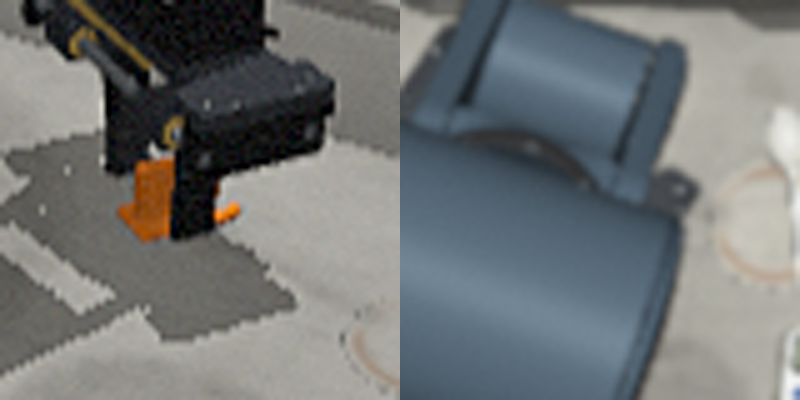

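Near finger at crop (195,190), tab at (155,190) and plate visible below: the fingers straddle the tab, with the fingertips clear of the plate. Closing now.

Emit:
move_arm([
  [[0, 0, 0, 0, 0, 0], [0, 0, 0, 0, 0, 0], [0, 0, 0, 0, 0, 0], [0, 0, 0, 0, 0, 0], [0, 0, 0, 0, 0, 0], [0, 0, 0, 0, 0, 0]],
], claw=1, squeeze=60)

```text
time: 3.58
position: [0.5809, -0.078, 0.1935]
tool_rot: [0.276, 0.961, 0.0, -0.001]
ft_force: [0.4, 0.1, -0.5]
grip_width: 0.0077
grip_force: 60.0
```

```bash
python3 - <<'E'
from h import *
o=get_obs();print(o['time'],o['position'],R.from_quat(o['tool_rot']).as_matrix().round(4),o['ft_force'],o['grip_width'],o['grip_force'])
s=snap('scene','s2')
a=np.radians(-20.7); ax=np.array([.542,.187]); 
for d in (.12,): print(delta([*(ax-(.034+d)*np.array([np.cos(a),np.sin(a)])),.33],-20.7), ax-(.034+d)*np.array([np.cos(a),np.sin(a)]))
E
```

```text
3.575 [ 0.58090857 -0.07797047  0.19348705] [[-8.473e-01  5.311e-01 -1.200e-03]
 [ 5.311e-01  8.473e-01  7.000e-04]
 [ 1.400e-03 -0.000e+00 -1.000e+00]] [ 0.37621504  0.11155053 -0.50712306] 0.0077148137695718265 59.99979654327035
[ 8.121e+00  4.337e+00 -3.402e+00  0.000e+00 -1.000e-03 -1.990e-01] [0.39794162 0.24143513]
```

Emit:
move_arm([
  [[0, 0, -0.7, 0, 0, 0], [0, 0, -1.6, 0, 0, 0], [0, 0, -2.5, 0, 0, 0], [0.6, 0.3, -3.4, 0, 0, -0.01], [1.8, 0.9, -3.4, 0, 0, -0.04], [3.2, 1.7, -3.4, 0, 0, -0.08], [4.6, 2.4, -3.4, 0, 0, -0.11], [6, 3.2, -3.4, 0, 0, -0.15], [7.2, 3.9, -3.4, 0, 0, -0.18], [8, 4.3, -3.4, 0, 0, -0.199], [8.12, 4.34, -3.4, 0, 0, -0.199], [8.12, 4.34, -3.4, 0, 0, -0.199]],
])

```text
time: 5.12
position: [0.3982, 0.2414, 0.33]
tool_rot: [0.179, 0.984, 0.0, -0.0]
ft_force: [0.8, -0.1, -1.8]
grip_width: 0.0076
grip_force: 60.0
```

```bash
python3 - <<'E'
from h import *
o=get_obs();print(o['time'],o['position'],R.from_quat(o['tool_rot']).as_matrix().round(4),o['ft_force'],o['grip_width'],o['grip_force'],o['joint_velocities'].round(2))
s=snap('scene','s3'); t=snap('top','t3')
def z(a,u,v,w,h,k): return cv2.resize(a[v:v+h,u:u+w],None,fx=k,fy=k,interpolation=cv2.INTER_CUBIC)
cv2.imwrite('pics/c3.png',np.hstack([z(s['pixels'],170,110,100,110,4),z(t['pixels'],180,155,100,110,4)]))
a=np.radians(-20.7); ax=np.array([.542,.187]); 
for d in (.05,.03): print(delta([*(ax-(.034+d)*np.array([np.cos(a),np.sin(a)])),.1935+.12],-20.7))
E
```

```text
5.125 [0.39816643 0.24143462 0.3299786 ] [[-9.359e-01  3.523e-01 -5.000e-04]
 [ 3.523e-01  9.359e-01  3.000e-04]
 [ 6.000e-04  1.000e-04 -1.000e+00]] [ 0.82576636 -0.09960573 -1.79393648] 0.007622593207955923 59.99955313280225 [-0.03  0.   -0.01 -0.   -0.   -0.  ]
[-1.722e+00  9.000e-03  4.120e-01  0.000e+00 -0.000e+00 -1.000e-03]
[-2.222e+00  9.000e-03  4.120e-01  0.000e+00 -0.000e+00 -1.000e-03]
```

View pics/c3.png

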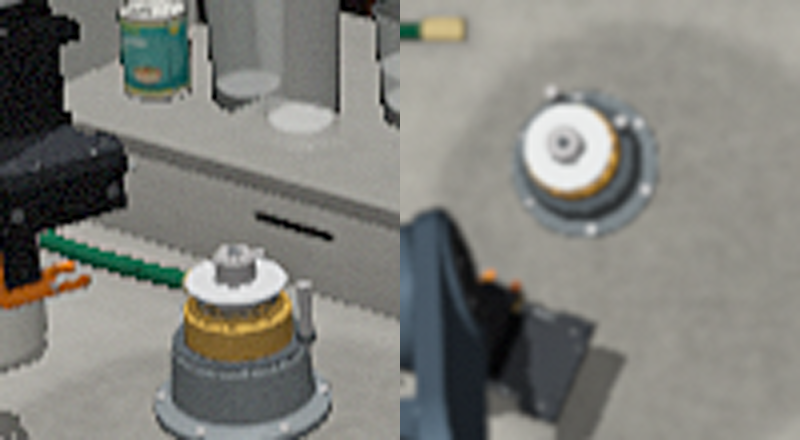

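```bash
python3 - <<'E'
from h import *
s,t=[dict(np.load(f'pics/{n}.npz')) for n in('s3','t3')]
for n,c,w in (('s',s,(170,200,165,195)),('t',t,(194,216,214,230))):
    m=omask(c,w); print(n); print((m*9).round().astype(int)[:, :] if n=='t' else (m.sum(), np.argwhere(m>.5).min(0),np.argwhere(m>.5).max(0)))
a=np.radians(-20.6); e=np.array([np.cos(a),np.sin(a)]); n_=np.array([-e[1],e[0]])
b=np.array([.3982,.2414])+.034*e
for nm,c,w in (('s',s,(180,200,165,190)),('t',t,(194,216,214,226))):
    m=omask(c,w)
    f=lambda p:((render(c,w,*(b+p[0]/1e3*e+p[1]/1e3*n_),.1365,a)-m)**2).sum()
    r=minimize(f,[0,0],method='Nelder-Mead',options=dict(initial_simplex=[[0,0],[4,0],[0,4]])); print(nm,'along,lateral mm',r.x.round(2),r.fun,m.sum(),f([0,0]))
E
```

```text
s
(np.float64(103.03846153846153), array([10,  0]), array([21, 21]))
t
[[0 0 0 0 0 0 0 0 0 0 0 0 0 0 0 0 0 0 0 0 0 0]
 [0 0 0 0 0 0 0 0 0 0 0 0 0 0 0 0 0 0 0 0 0 0]
 [0 0 0 0 0 0 0 0 0 0 0 0 0 0 0 0 0 0 0 0 0 0]
 [0 0 0 0 0 0 0 0 0 0 0 0 0 0 0 0 0 0 0 0 0 0]
 [0 0 0 0 0 0 0 0 0 0 0 0 0 0 0 0 0 0 0 0 0 0]
 [0 0 0 0 0 0 0 0 0 0 0 0 0 0 0 0 0 0 0 0 0 0]
 [0 0 0 0 0 0 0 0 0 0 0 0 0 0 0 0 0 0 0 0 0 0]
 [0 0 0 0 0 0 0 0 0 0 0 0 0 0 0 0 0 0 0 0 0 0]
 [0 0 0 0 0 0 0 2 4 3 1 0 0 0 0 0 0 0 0 0 0 0]
 [0 0 0 0 0 0 3 7 9 6 1 0 0 0 0 0 0 0 0 0 0 0]
 [0 0 0 0 0 1 4 7 9 5 1 0 0 0 1 1 0 0 0 0 0 0]
 [0 0 0 0 0 1 2 3 3 1 0 0 0 1 3 3 1 0 0 0 0 0]
 [0 0 0 0 0 0 0 0 0 0 0 0 0 2 5 5 2 0 0 0 0 0]
 [0 0 0 0 0 0 0 0 0 0 0 0 0 1 3 3 1 0 0 0 0 0]
 [0 0 0 0 0 0 0 0 0 0 0 0 0 0 0 1 0 0 0 0 0 0]
 [0 0 0 0 0 0 0 0 0 0 0 0 0 0 0 0 1 0 0 0 0 0]]
s along,lateral mm [-3.17 -0.32] 14.596269550400505 53.00769230769231 18.90718192138208
t along,lateral mm [-0.9  -0.49] 1.8943010084878595 9.723076923076922 2.193348120545352
```

Crop: clip jaws at (45,290) in the scene view and (488,275)/(515,285) in the top view, mouth toward the grinder, lateral offset under 0.5 mm. Moving over the washer rim and down to just above it.

Emit:
move_arm([
  [[-0.8, 0, 0, 0, 0, 0], [-1.7, 0, 0, 0, 0, 0], [-2.2, 0, 0, 0, 0, 0], [-2.2, 0, 0.4, 0, 0, 0], [-2.2, 0, 0.7, 0, 0, 0], [-2.2, 0, 0.7, 0, 0, 0], [-2.2, 0, 0.7, 0, 0, 0]],
])

```text
time: 6.1
position: [0.4802, 0.2106, 0.302]
tool_rot: [0.179, 0.984, 0.0, -0.001]
ft_force: [0.0, 0.1, -0.3]
grip_width: 0.0074
grip_force: 60.0
```

Emit:
move_arm([
  [[0, 0, 0.05, 0, 0, 0], [0, 0, 0.1, 0, 0, 0], [0, 0, 0.1, 0, 0, 0]],
])

```text
time: 6.48
position: [0.4802, 0.2106, 0.2979]
tool_rot: [0.179, 0.984, 0.0, -0.001]
ft_force: [0.4, -0.4, -1.0]
grip_width: 0.0075
grip_force: 60.0
```

```bash
python3 - <<'E'
from h import *
o=get_obs();print(o['time'],o['position'],o['ft_force'],o['moment'])
s=snap('scene','s4'); t=snap('top','t4')
def z(a,u,v,w,h,k): return cv2.resize(a[v:v+h,u:u+w],None,fx=k,fy=k,interpolation=cv2.INTER_CUBIC)
cv2.imwrite('pics/c4.png',np.hstack([z(s['pixels'],190,150,70,70,6),z(t['pixels'],195,165,60,70,6)]))
E
```

```text
6.475 [0.48021922 0.2105741  0.29787802] [ 0.3589404  -0.37751212 -0.96642302] [-0.01659193 -0.02814004  0.03398719]
```

View pics/c4.png

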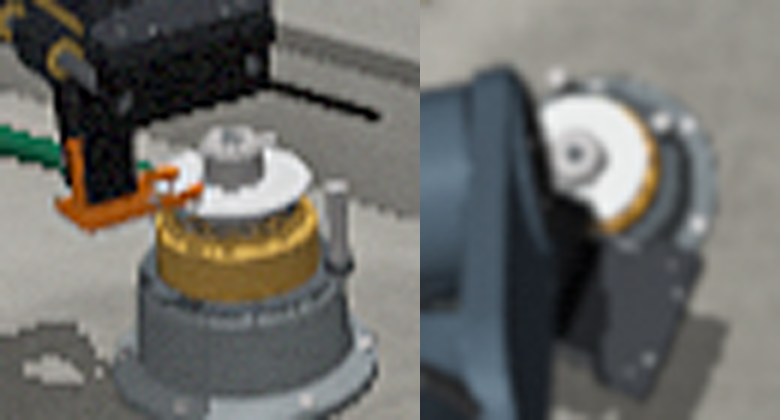

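```bash
cat >> h.py <<'E'
def disk(c,win,x,y,z,r,S=8):
    u0,u1,v0,v1=win; th=np.linspace(0,2*np.pi,90); P=np.c_[x+r*np.cos(th),y+r*np.sin(th),np.full(90,z)]
    M=np.zeros(((v1-v0)*S,(u1-u0)*S),np.uint8); cv2.fillPoly(M,[((proj(c,P)-[u0-.5,v0-.5])*S*16).round().astype(np.int32)],255,shift=4)
    return cv2.resize(M,None,fx=1/S,fy=1/S,interpolation=cv2.INTER_AREA)/255.
E
python3 - <<'E'
from h import *
L=lambda n:dict(np.load(f'pics/{n}.npz'))
a=np.radians(-20.6); e=np.array([np.cos(a),np.sin(a)]); n_=np.array([-e[1],e[0]])
for nm,w,z in (('scene0',(205,252,165,192),.0967),('scene0',(205,252,165,192),.099),('top0',(205,240,175,208),.099),('top0',(205,240,175,208),.1005)):
    c=L(nm); u0,u1,v0,v1=w; I=c['pixels'][v0:v1,u0:u1].astype(float).min(-1)
    wv=np.percentile(I,90); m=np.clip((I-165)/(wv-165),0,1)
    def f(p):
        A=disk(c,w,p[0]/1e3,p[1]/1e3,z,.034)
        hd=np.maximum.reduce([disk(c,w,p[0]/1e3,p[1]/1e3,z+k/1000,.0145) for k in range(0,22,3)])
        return ((A-m)**2*(hd<.02)).sum()
    r=minimize(f,[541,186],method='Nelder-Mead',options=dict(initial_simplex=[[541,186],[546,186],[541,191]])); p=r.x/1e3
    print(nm,z,'washer',p.round(4),'along,lat',(p@e).round(4),(p@n_).round(4),'res',r.fun.round(2),m.sum().round(1))
c=L('s4'); pos=np.array([.4802,.2106]); b=pos+.034*e
for w in ((211,227,172,192),(199,227,172,192)):
  for z in (.1044,.1021):
    m=omask(c,w); f=lambda p:((render(c,w,*(b+p[0]/1e3*e+p[1]/1e3*n_),z,a)-m)**2).sum()
    r=minimize(f,[0,0],method='Nelder-Mead',options=dict(initial_simplex=[[-3,-3],[4,0],[0,4]])); p=b+r.x[0]/1e3*e+r.x[1]/1e3*n_
    print('clip',z,r.x.round(2),r.fun.round(1),m.sum().round(1),(p@e).round(4),(p@n_).round(4))
print('tcp',pos@e+.034,pos@n_)
E
```

```text
scene0 0.0967 washer [0.546  0.1925] along,lat 0.4433 0.3723 res 4.19 175.9
scene0 0.099 washer [0.5424 0.1897] along,lat 0.4409 0.3684 res 4.39 175.9
top0 0.099 washer [0.5452 0.1899] along,lat 0.4435 0.3695 res 16.57 262.4
top0 0.1005 washer [0.545  0.1898] along,lat 0.4434 0.3694 res 17.27 262.4
clip 0.1044 [-4.56 -1.55] 37.9 80.3 0.4048 0.3645
clip 0.1021 [-2.02  2.67] 37.7 80.3 0.4074 0.3688
clip 0.1044 [-1.32 -0.51] 126.9 144.6 0.4081 0.3656
clip 0.1021 [0.08 3.04] 125.9 144.6 0.4095 0.3691
tcp 0.40939793790782475 0.3660884977905656
```

```bash
python3 - <<'E'
from h import *
L=lambda n:dict(np.load(f'pics/{n}.npz'))
out=[]
for nm,(u0,v0),dz in (('scene0',(206,166),-.0023),('top0',(204,174),.0012)):
    c=L(nm); k=10; a=c['pixels'][v0:v0+45,u0:u0+40]; A=cv2.resize(a,None,fx=k,fy=k,interpolation=cv2.INTER_NEAREST)
    for (x,y),col in (((.5419,.1868),(0,0,255)),((.5452,.1899),(255,0,0))):
        for z,r in ((.099,.034),(.119,.014),(.056,.047)):
            th=np.linspace(0,2*np.pi,90); P=proj(c,np.c_[x+r*np.cos(th),y+r*np.sin(th),np.full(90,z+dz)])
            cv2.polylines(A,[((P-[u0-.5,v0-.5])*k).round().astype(np.int32)],True,col,1)
    out.append(A)
cv2.imwrite('pics/c5.png',np.hstack(out))
E
```

```text
(no output)
```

View pics/c5.png

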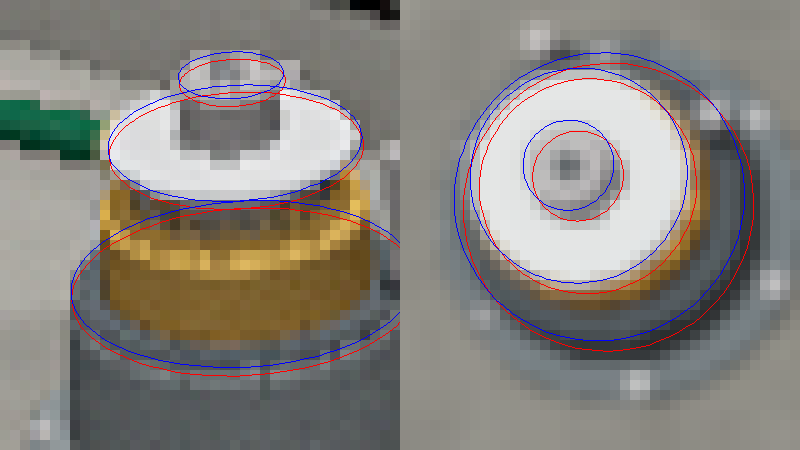

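The overlay shows the blue circle (axis near 0.545, 0.190) matching washer and head in both views: the washer is about 3 mm further to the clip's left than I had it. I'll correct sideways, then feel downward.

Emit:
move_arm([
  [[-0.04, 0.04, 0, 0, 0, 0], [-0.08, 0.08, 0, 0, 0, 0], [-0.08, 0.08, 0.05, 0, 0, 0], [-0.08, 0.08, 0.05, 0, 0, 0]],
])

```text
time: 7.08
position: [0.4843, 0.2123, 0.2956]
tool_rot: [0.179, 0.984, 0.0, -0.001]
ft_force: [-0.7, -0.1, -1.0]
grip_width: 0.0076
grip_force: 60.0
```

Emit:
move_arm([
  [[0, 0, 0.025, 0, 0, 0], [0, 0, 0.05, 0, 0, 0], [0, 0, 0.05, 0, 0, 0]],
])

```text
time: 7.45
position: [0.4844, 0.2123, 0.2938]
tool_rot: [0.179, 0.984, 0.0, -0.001]
ft_force: [0.1, 1.2, -0.4]
grip_width: 0.0073
grip_force: 60.0
```

Emit:
move_arm([
  [[0, 0, 0.025, 0, 0, 0], [0, 0, 0.05, 0, 0, 0], [0, 0, 0.05, 0, 0, 0]],
])

```text
time: 7.82
position: [0.4844, 0.2124, 0.2922]
tool_rot: [0.179, 0.984, 0.0, -0.0]
ft_force: [-1.4, -0.1, 4.3]
grip_width: 0.0075
grip_force: 60.0
```

Emit:
move_arm([
  [[0, 0, 0.025, 0, 0, 0], [0, 0, 0.025, 0, 0, 0]],
])

```text
time: 8.07
position: [0.4844, 0.2124, 0.2911]
tool_rot: [0.179, 0.984, 0.0, -0.0]
ft_force: [-1.4, 0.1, 4.2]
grip_width: 0.0076
grip_force: 60.0
```

Emit:
move_arm([
  [[0, 0, 0.02, 0, 0, 0], [0, 0, 0.03, 0, 0, 0], [0, 0, 0.03, 0, 0, 0]],
])

```text
time: 8.45
position: [0.4844, 0.2124, 0.29]
tool_rot: [0.179, 0.984, 0.0, -0.0]
ft_force: [-2.0, 0.4, 6.1]
grip_width: 0.0076
grip_force: 60.0
```

```bash
python3 - <<'E'
from h import *
F=[]
for i in range(5):
    camera('scene'); o=get_obs(); F.append(np.r_[o['position'][2],o['ft_force'],o['moment'],o['time']])
print(np.mean(F,0).round(4),np.std(F,0).round(2))
E
```

```text
[ 2.9000e-01 -1.9226e+00  1.6220e-01  6.1416e+00 -1.3000e-02  1.6760e-01
 -9.0000e-04  8.6000e+00] [0.   0.39 0.64 0.5  0.05 0.02 0.02 0.07]
```

Emit:
move_arm([
  [[0, 0, 0.02, 0, 0, 0], [0, 0, 0.035, 0, 0, 0], [0, 0, 0.035, 0, 0, 0]],
])

```text
time: 9.07
position: [0.4844, 0.2124, 0.2888]
tool_rot: [0.179, 0.984, 0.0, -0.0]
ft_force: [-2.2, 0.3, 6.8]
grip_width: 0.0077
grip_force: 60.0
```

```bash
cat > f.py <<'E'
from h import *
F=[]
for i in range(4):
    camera('scene'); o=get_obs(); F.append(np.r_[o['position'],o['ft_force'],o['moment']])
F=np.mean(F,0); a=np.radians(-20.6); e=np.array([np.cos(a),np.sin(a)]); n=np.array([-e[1],e[0]])
print(o['time'],'along %.4f lat %.4f z %.4f'%(F[:2]@e+.034,F[:2]@n,F[2]),'F along %.2f lat %.2f z %.2f'%(F[3:5]@e,F[3:5]@n,F[5]),F[6:].round(3))
E
python3 f.py
```

```text
9.275 along 0.4127 lat 0.3693 z 0.2889 F along -2.37 lat -0.31 z 8.00 [-0.081  0.219 -0.039]
```

Emit:
move_arm([
  [[-0.05, 0, 0, 0, 0, 0], [-0.1, 0, 0, 0, 0, 0], [-0.15, 0, 0, 0, 0, 0], [-0.2, 0, 0, 0, 0, 0], [-0.25, 0, 0, 0, 0, 0], [-0.25, 0, 0, 0, 0, 0]],
])

```text
time: 10.02
position: [0.4936, 0.209, 0.2888]
tool_rot: [0.18, 0.984, 0.0, -0.001]
ft_force: [-2.8, 0.1, 8.3]
grip_width: 0.0076
grip_force: 60.0
```

```bash
python3 f.py
```

```text
10.225 along 0.4224 lat 0.3693 z 0.2888 F along -3.49 lat -0.42 z 8.02 [ 0.099  0.345 -0.003]
```

Emit:
move_arm([
  [[-0.03, 0, 0, 0, 0, 0], [-0.06, 0, 0, 0, 0, 0], [-0.09, 0, 0, 0, 0, 0], [-0.12, 0, 0, 0, 0, 0], [-0.12, 0, 0, 0, 0, 0]],
])

```text
time: 10.85
position: [0.4979, 0.2074, 0.2888]
tool_rot: [0.18, 0.984, 0.0, -0.001]
ft_force: [-3.5, 1.0, 7.3]
grip_width: 0.0074
grip_force: 60.0
```

```bash
python3 f.py
```

```text
11.05 along 0.4271 lat 0.3693 z 0.2888 F along -3.62 lat -0.03 z 9.10 [ 0.127  0.447 -0.009]
```

Emit:
move_arm([
  [[-0.03, 0, -0.008, 0, 0, 0], [-0.06, 0, -0.008, 0, 0, 0], [-0.09, 0, -0.008, 0, 0, 0], [-0.09, 0, -0.008, 0, 0, 0]],
])

```text
time: 11.55
position: [0.501, 0.2062, 0.289]
tool_rot: [0.179, 0.984, 0.0, -0.002]
ft_force: [-3.7, 1.7, 8.7]
grip_width: 0.0074
grip_force: 60.0
```

```bash
python3 f.py
```

```text
11.75 along 0.4304 lat 0.3693 z 0.2890 F along -4.08 lat 0.43 z 8.61 [0.273 0.529 0.029]
```

Emit:
move_arm([
  [[-0.025, 0, 0, 0, 0, 0], [-0.05, 0, 0, 0, 0, 0], [-0.075, 0, 0, 0, 0, 0], [-0.075, 0, 0, 0, 0, 0]],
])

```text
time: 12.25
position: [0.5027, 0.2056, 0.2887]
tool_rot: [0.18, 0.984, 0.0, -0.003]
ft_force: [-6.4, 2.4, 9.0]
grip_width: 0.0076
grip_force: 60.0
```

```bash
python3 f.py
```

```text
12.45 along 0.4322 lat 0.3693 z 0.2887 F along -7.11 lat 1.53 z 8.78 [0.667 0.873 0.078]
```

Emit:
move_arm([
  [[-0.02, 0.015, 0, 0, 0, 0], [-0.04, 0.015, 0, 0, 0, 0], [-0.06, 0.015, 0, 0, 0, 0], [-0.06, 0.015, 0, 0, 0, 0]],
])

```text
time: 12.95
position: [0.5041, 0.2053, 0.2884]
tool_rot: [0.18, 0.984, 0.0, -0.005]
ft_force: [-8.5, 4.2, 9.5]
grip_width: 0.0074
grip_force: 60.0
```

```bash
python3 f.py
```

```text
13.15 along 0.4336 lat 0.3696 z 0.2884 F along -8.97 lat 0.99 z 8.99 [0.69  1.232 0.062]
```

Emit:
move_arm([
  [[-0.01, 0.005, -0.006, 0, -0.005, 0], [-0.02, 0.01, -0.012, 0, -0.01, 0], [-0.03, 0.01, -0.012, 0, -0.01, 0], [-0.03, 0.01, -0.012, 0, -0.01, 0]],
])

```text
time: 13.65
position: [0.5054, 0.2052, 0.2887]
tool_rot: [0.18, 0.984, -0.001, -0.0]
ft_force: [-7.8, 3.1, 8.8]
grip_width: 0.0075
grip_force: 60.0
```

```bash
sed -i 's/^print(o/x=R.from_quat(o["tool_rot"]).as_matrix(); print("pitch %.4f roll %.4f"%(np.r_[e,0]@-x[:,2]*1,np.r_[n,0]@-x[:,2]))\nprint(o/' f.py; python3 f.py
```

```text
pitch -0.0001 roll 0.0021
13.85 along 0.4349 lat 0.3699 z 0.2887 F along -8.17 lat 0.68 z 8.67 [0.702 1.312 0.042]
```

Emit:
move_arm([
  [[-0.02, 0.005, 0, 0, -0.002, 0], [-0.04, 0.005, 0, 0, -0.004, 0], [-0.06, 0.005, 0, 0, -0.004, 0], [-0.06, 0.005, 0, 0, -0.004, 0]],
])

```text
time: 14.35
position: [0.5095, 0.204, 0.2892]
tool_rot: [0.179, 0.984, -0.001, 0.005]
ft_force: [-4.1, 1.4, 6.8]
grip_width: 0.0075
grip_force: 60.0
```

```bash
python3 f.py
```

```text
pitch -0.0099 roll 0.0008
14.55 along 0.4392 lat 0.3702 z 0.2892 F along -3.61 lat -0.32 z 7.24 [ 0.13   0.682 -0.02 ]
```

Emit:
move_arm([
  [[-0.025, 0, 0.003, 0, 0.004, 0], [-0.05, 0, 0.006, 0, 0.008, 0], [-0.075, 0, 0.006, 0, 0.01, 0], [-0.095, 0, 0.006, 0, 0.01, 0], [-0.095, 0, 0.006, 0, 0.01, 0]],
])

```text
time: 15.18
position: [0.5135, 0.2024, 0.2892]
tool_rot: [0.18, 0.984, -0.0, 0.0]
ft_force: [-3.3, -0.5, 8.3]
grip_width: 0.0074
grip_force: 60.0
```

```bash
python3 f.py
```

```text
pitch -0.0012 roll 0.0005
15.375 along 0.4434 lat 0.3702 z 0.2892 F along -3.21 lat -1.33 z 7.29 [-0.055  0.546 -0.052]
```

Emit:
move_arm([
  [[-0.02, -0.01, 0, 0, 0, 0], [-0.04, -0.01, 0, 0, 0, 0], [-0.04, -0.01, 0, 0, 0, 0]],
])

```text
time: 15.75
position: [0.5144, 0.2019, 0.2892]
tool_rot: [0.18, 0.984, -0.0, -0.0]
ft_force: [-4.9, 1.9, 8.8]
grip_width: 0.0077
grip_force: 60.0
```

```bash
python3 f.py
```

```text
pitch 0.0004 roll 0.0002
15.95 along 0.4444 lat 0.3700 z 0.2892 F along -4.57 lat 0.19 z 8.66 [0.302 0.73  0.015]
```

Emit:
move_arm([
  [[-0.02, 0, 0, 0, 0, 0], [-0.04, 0, 0, 0, 0, 0], [-0.04, 0, 0, 0, 0, 0]],
])

```text
time: 16.32
position: [0.515, 0.2017, 0.2891]
tool_rot: [0.18, 0.984, 0.0, -0.002]
ft_force: [-6.3, 3.5, 10.1]
grip_width: 0.0077
grip_force: 60.0
```

```bash
python3 f.py
```

```text
pitch 0.0032 roll 0.0006
16.525 along 0.4450 lat 0.3700 z 0.2891 F along -7.24 lat 1.35 z 10.09 [ 0.639  1.037 -0.022]
```

Emit:
move_arm([
  [[-0.02, 0.005, 0, 0, 0, 0], [-0.04, 0.005, 0, 0, 0, 0], [-0.04, 0.005, 0, 0, 0, 0]],
])

```text
time: 16.9
position: [0.5156, 0.2016, 0.2889]
tool_rot: [0.18, 0.984, -0.0, -0.003]
ft_force: [-9.6, 5.0, 9.8]
grip_width: 0.0075
grip_force: 60.0
```

```bash
python3 f.py
```

```text
pitch 0.0060 roll 0.0013
17.1 along 0.4457 lat 0.3701 z 0.2889 F along -9.71 lat 1.48 z 10.93 [0.787 1.34  0.026]
```

Emit:
move_arm([
  [[0.02, 0, 0, 0, 0, 0], [0.04, 0, -0.01, 0, 0, 0], [0.055, 0, -0.02, 0, 0, 0], [0.055, 0, -0.02, 0, 0, 0]],
])

```text
time: 17.6
position: [0.5148, 0.2019, 0.2896]
tool_rot: [0.18, 0.984, -0.0, -0.001]
ft_force: [-4.6, 3.1, 5.9]
grip_width: 0.0078
grip_force: 60.0
```

```bash
python3 f.py
```

```text
pitch 0.0023 roll 0.0009
17.8 along 0.4449 lat 0.3701 z 0.2896 F along -5.30 lat 1.12 z 6.85 [0.448 0.838 0.034]
```

Emit:
move_arm([
  [[0.015, 0.005, -0.01, 0, 0, 0], [0.03, 0.01, -0.02, 0, 0, 0], [0.03, 0.01, -0.02, 0, 0, 0]],
])

```text
time: 18.18
position: [0.5145, 0.2021, 0.2902]
tool_rot: [0.179, 0.984, -0.001, -0.0]
ft_force: [-4.4, 0.2, 4.6]
grip_width: 0.0078
grip_force: 60.0
```

```bash
python3 f.py
```

```text
pitch 0.0004 roll 0.0013
18.375 along 0.4445 lat 0.3702 z 0.2902 F along -4.28 lat -1.56 z 5.61 [ 0.062  0.828 -0.025]
```

Emit:
move_arm([
  [[0.005, -0.004, -0.01, 0, 0, 0], [0.01, -0.004, -0.02, 0, 0, 0], [0.01, -0.004, -0.02, 0, 0, 0]],
])

```text
time: 18.75
position: [0.5144, 0.2021, 0.2903]
tool_rot: [0.18, 0.984, -0.001, 0.0]
ft_force: [-3.0, 0.3, -3.3]
grip_width: 0.0079
grip_force: 60.0
```

```bash
python3 f.py
```

```text
pitch -0.0003 roll 0.0010
18.95 along 0.4444 lat 0.3702 z 0.2903 F along -3.72 lat -0.39 z -6.04 [ 0.259  0.784 -0.006]
```

Emit:
move_arm([
  [[0.02, 0, 0.01, 0, 0, 0], [0.03, 0, 0.01, 0, 0, 0], [0.03, 0, 0.01, 0, 0, 0]],
])

```text
time: 19.32
position: [0.514, 0.2022, 0.2904]
tool_rot: [0.179, 0.984, -0.001, 0.001]
ft_force: [-2.0, -2.4, -11.0]
grip_width: 0.0073
grip_force: 60.0
```

```bash
python3 f.py
```

```text
pitch -0.0027 roll 0.0005
19.525 along 0.4439 lat 0.3702 z 0.2904 F along 0.01 lat -1.77 z -12.80 [-0.299  0.445 -0.049]
```

Emit:
move_arm([
  [[0, 0, 0.01, 0, 0, 0], [0, 0, 0.02, 0, 0, 0], [0, 0, 0.02, 0, 0, 0]],
])

```text
time: 19.9
position: [0.5139, 0.2024, 0.2903]
tool_rot: [0.179, 0.984, -0.0, 0.002]
ft_force: [-2.0, -4.4, -9.1]
grip_width: 0.0077
grip_force: 60.0
```

```bash
python3 f.py
```

```text
pitch -0.0031 roll 0.0003
20.1 along 0.4438 lat 0.3702 z 0.2903 F along -0.06 lat -5.30 z -8.43 [-0.788  0.583 -0.108]
```

Emit:
move_arm([
  [[-0.005, -0.01, 0.02, 0, 0, 0], [-0.005, -0.015, 0.025, 0, 0, 0]],
])

```text
time: 20.35
position: [0.5138, 0.2021, 0.2902]
tool_rot: [0.18, 0.984, 0.0, 0.002]
ft_force: [-3.9, -1.9, -1.3]
grip_width: 0.0076
grip_force: 60.0
```

```bash
sed -i 's/range(4)/range(2)/' f.py; python3 f.py
```

```text
pitch -0.0034 roll -0.0010
20.45 along 0.4438 lat 0.3700 z 0.2902 F along -2.65 lat -3.88 z -1.19 [-0.509  0.949 -0.06 ]
```

Emit:
move_arm([
  [[0, -0.01, 0, 0, 0, 0], [0, -0.015, 0, 0, 0, 0]],
])

```text
time: 20.7
position: [0.5137, 0.2019, 0.2902]
tool_rot: [0.18, 0.984, 0.001, 0.002]
ft_force: [-5.6, -0.1, 4.3]
grip_width: 0.0075
grip_force: 60.0
```

```bash
python3 f.py
```

```text
pitch -0.0035 roll -0.0019
20.8 along 0.4438 lat 0.3698 z 0.2902 F along -4.61 lat -1.74 z 4.32 [-0.088  1.104 -0.036]
```

Emit:
move_arm([
  [[0, 0, 0, 0, 0, 0], [0, 0, 0, 0, 0, 0], [0, 0, 0, 0, 0, 0]],
], claw=0.3)

```text
time: 21.18
position: [0.5146, 0.2016, 0.2895]
tool_rot: [0.179, 0.984, 0.0, 0.003]
ft_force: [0.1, -0.3, 0.7]
grip_width: 0.0278
grip_force: 0.0
```

```bash
python3 f.py; python3 -c "
from h import *;print(get_obs()['grip_width'])"
```

```text
pitch -0.0043 roll -0.0011
21.275 along 0.4445 lat 0.3695 z 0.2893 F along -0.25 lat 0.14 z 0.48 [-0.003 -0.003 -0.018]
0.02911294781172598
```

Emit:
move_arm([
  [[0, 0, -0.3, 0, 0, 0], [0, 0, -0.8, 0, 0, 0], [0, 0, -1.4, 0, 0, 0], [0, 0, -2.0, 0, 0, 0], [1, 0, -2.5, 0, 0, 0], [2, 1, -2.5, 0, 0, 0], [2.5, 2.2, -2.5, 0, 0, 0], [3, 3.4, -2.5, 0, 0, 0], [3, 4.6, -2.5, 0, 0, 0], [3, 4.6, -2.5, 0, 0, 0]],
])

```text
time: 22.52
position: [0.4665, 0.4188, 0.3896]
tool_rot: [0.178, 0.984, 0.001, 0.003]
ft_force: [0.2, -0.1, -0.2]
grip_width: 0.0306
grip_force: 0.0
```

```bash
python3 - <<'E'
from h import *
print(get_obs()['time'],get_obs()['ft_force'])
s=snap('scene','s9'); t=snap('top','t9')
def z(a,u,v,w,h,k): return cv2.resize(a[v:v+h,u:u+w],None,fx=k,fy=k,interpolation=cv2.INTER_CUBIC)
cv2.imwrite('pics/c9.png',np.hstack([z(s['pixels'],195,155,65,75,6),z(t['pixels'],195,165,65,75,6)]))
E
```

```text
22.525 [ 0.24025611 -0.11566946 -0.22032485]
```

View pics/c9.png

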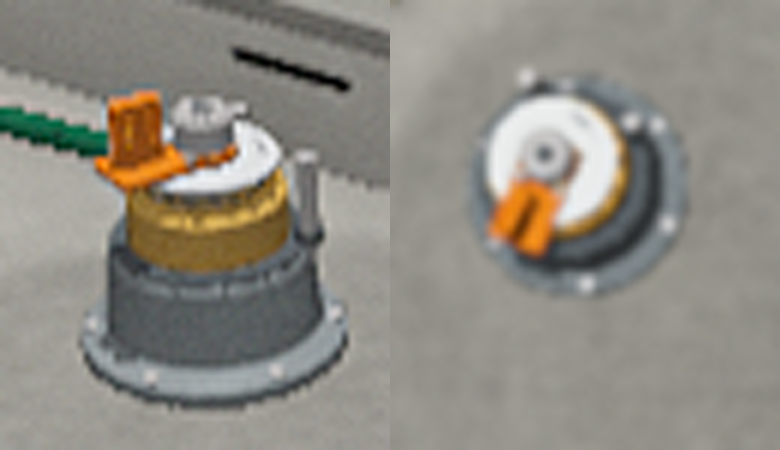

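Crop: in the scene view, the clip is level with its jaws under the head at (205,160). In the top view the C shows evenly round the head at (548,155). A quick numerical check of the bore against the axis follows.

```bash
python3 - <<'E'
from h import *
L=lambda n:dict(np.load(f'pics/{n}.npz'))
a=np.radians(-20.6); e=np.array([np.cos(a),np.sin(a)]); n_=np.array([-e[1],e[0]])
for nm,w,z,ax in (('s9',(206,226,165,190),.0968-.0023,(.4433,.3723)),('t9',(206,226,193,210),.0968+.0012,(.4434,.3694))):
    c=L(nm); m=omask(c,w); b=np.array([.545,.1895])
    f=lambda p:((render(c,w,*(b+p[0]/1e3*e+p[1]/1e3*n_),z,a+p[2]/30)-m)**2).sum()
    r=minimize(f,[0,0,0],method='Nelder-Mead',options=dict(initial_simplex=[[0,0,0],[4,0,0],[0,4,0],[0,0,3]])); p=b+r.x[0]/1e3*e+r.x[1]/1e3*n_
    print(nm,'bore-axis mm',((np.array([p@e,p@n_])-ax)*1e3).round(2),'yaw',np.degrees(a+r.x[2]/30).round(1),r.fun.round(1),m.sum().round(1))
E
```

```text
s9 bore-axis mm [ 1.3  -0.59] yaw -21.3 25.2 161.8
t9 bore-axis mm [-0.42  0.74] yaw -20.0 15.5 113.0
```

Bore and axis agree within the measuring error, and the felt end stop confirms the clip is home. Handing in.

```bash
python3 -c "
from rig import *
print(hand_in())"
```

```text
the job is handed in; nothing more can be done
None
```

The clip is snapped into the spindle groove, pushed to the felt end stop, level and released. The cameras put the bore within about 1.5 mm of the axis, which is as fine as they measure. The arm is clear, and the job was handed in at about 23 s; no verdict came back.

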